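Stop the plant stand rocking, then set the planter on it

TASK

The little bamboo plant stand rocks because two of its feet are up on the raised cork strip of its round tray. Without picking it up, push it round on the tray until all four feet stand down on the tray floor and it no longer rocks, then put the empty planter gently, upright, in the middle of its deck. Leave the bottle, mouse, phone stand and coasters where they are.

Things in the scene. Friction and masses are not known exactly. Their poses are not given: they have to be found in the camera images.
- tray: Round stainless steel plant tray, fixed to the table, 250 mm across, rim 12 mm high and 4 mm thick. Origin: centre of its underside, on the table; z up. Floor 4 mm above the origin. A raised cork strip, glued down, 66 mm wide, 220 mm long, 8 mm above the floor (top 12 mm above the origin) runs through the centre along the tray's x axis, with floor on both sides of it.
- stand: Loose bamboo stand, 0.28 to 0.46 kg: four round upright posts 18 mm across, 60 mm high, at x, y = +-58 mm, their domed lower ends the feet; between them a slatted deck about 128 mm square, 33 to 45 mm above the origin. Origin: centre, level with the feet's undersides; x, y along the sides, z up. Starts near the tray's centre, leaning about 6 degrees, two diagonal feet on the strip, two beside it.
- stand_top (a point): Middle of the stand's deck, on its upper face, 45 mm above the stand's origin. With the stand's sides parallel to the strip (within about 10 degrees) and its centre over the strip's midline (within a few mm), the feet straddle the strip, all on the floor: the deck is then level, 49 mm above the tray's origin. Pushed sideways at one post, the stand turns and also slides a little.
- planter: Empty white ceramic planter, loose, 0.2 to 0.33 kg, a round straight-sided open pot 62 mm across and 75 mm high with 4 mm walls, standing upright on the table to one side of the tray. Origin: centre of its underside, z up along its axis.
- bottle: Bystander: closed stainless steel bottle, 70 mm across, 230 mm high, standing. Origin: centre of its underside.
- mouse: Bystander: grey computer mouse, 106 x 60 mm, 33 mm high. Origin: centre of its underside.
- phone_stand: Bystander: bamboo phone stand, base 100 x 75 mm, about 118 mm high. Origin: centre of its underside.
- coaster0: Bystander: pale clear acrylic coaster, 95 x 95 x 6 mm, the lower of a stack of two. Origin: centre of its underside.
- coaster1: Bystander: pale clear acrylic coaster, 95 x 95 x 6 mm, lying on the other one. Origin: centre of its underside.
Things that resemble listed ones, but are neither listed nor needed, are in the scene too. What is shaped like the stand but green is not meant.

How it is judged:
By the outcome, as a careful person would: the job done as asked, in the order asked, and still so for the second after the job is handed in, with the robot touching nothing.
It also fails if it takes over 61 s, if anything falls off the work surface, if the arm or the gripper's body presses on something with over 40 N, if the wrist force passes 120 N, or if a joint passes its speed limit or range.

ROBOT

A 6-joint arm with a two-finger parallel gripper is mounted at the origin on the work surface. World frame = base frame: x ahead of the robot, y to its left, z up, the work surface at z = 0. Lengths are in m, angles in rad, forces in N, time in s.
With the tool pointing down it reaches from about 0.35 to 0.975 m from the base axis. Payload 4.9 kg.
Tool frame: the origin (TCP) lies on the centre line of the jaws, within the pads' length; the fingertips stand 17 mm ahead of it and the grasp point (between the pads) lies 2 mm behind it (ctrl.tcp_to_tips is the x of the fingertips in the tool frame, in m); x points along the fingers, z is the direction in which the jaws open and shut, and the axes are right-handed (so a half turn about x gives the same grasp; the last joint's range is limited). The gripper opens to 85 mm and grips with 20 to 120 N. Pads are 22 mm wide; open, the fingers measure 114 mm over their backs; the gripper's body (76 mm by 85 mm) begins 54 mm behind the grasp point. The pads swing forward as they close: fully open they stand 13 mm farther back than shut.
Start: joints at [1.153, 0.053, 1.613, -0, 1.476, -0.119], TCP at [0.184, 0.597, 0.248] pointing down, gripper open.
Joint ranges: [-3.01, 3.01], [-1.01, 2.22], [0.06, 2.58], [-1.02, 4.17], [0.09, 2.62], [-3.14, 3.14]. Speed limits (rad/s): [2.57, 2.57, 3.14, 3.14, 3.14, 3.14].

INTERFACE

Orientations are given as a rotation vector (axis times angle).
In Python, from station import ctrl, cams, finder gives the robot as it stands.
- The arm moves only by the tool step_arm, never from a script. Its argument "moves" is a list of rows, each a list of 3 entries, a list of its own where there are three numbers: the shift along the tool's x, y, z in cm, then the turn, a rotation vector about the tool's x, y, z in degrees, then the opening, from 0 (shut) to 1 (fully open). A call has exactly 10 rows; each row is the pose to reach, as a shift and turn from the pose measured when the call began, along the tool's axes at that moment; what a row does not reach only later rows make up. A row lasts 1/12 s, in which the tool goes at most 41.7 mm and 7.16 degrees, less where a joint would pass 70% of its speed; a pose out of reach is approached as far as the arm can. A call with a gripper value outside its range is refused whole. The fingers move at their own pace and stop on an object; "grip_force" is the grip in N (left out, the last holds). Time passes only in rows, so rows that repeat a pose let the fingers close, or fill a call up. It gives the time, the measured TCP pose, the force and the opening at its end, in the units of the state.
- ctrl.get_obs(): the state, without advancing time (a new reading comes with each control period).
- cams.get_image(name): name is "scene" or "top" or "wrist"; returns a dict with "pixels" (384x512x3 uint8, blue, green, red), "fx", "fy", "cx", "cy" (pixels), "position" and "attitude" of the camera in the world. Camera axes: x right, y up, looking along -z (the intrinsics and any distortion apply to the point x, -y, -z); pixel columns grow to the right and rows downward; lengths in m; the calibration is good to about 2 mm. A picture is of the moment at which its call begins. There is no depth.
- ctrl.finish_job(): hands the job in, once; it reports no verdict.
Trained networks look in the newest picture that a camera, given by its name, has taken for a name from the list of things; names that differ only in an ending like _2 or _b are one class to them, and where a whole thing is asked for, a point or a joint stands for the part that bears it (a point fixed in the world has none). Each returns a list of dicts, best first, with "conf" (0 to 1); they miss things now and then, are a little off and sometimes report something else, mostly with a low value. They report only what shows in the picture. A call takes as long as a camera call. They do not tell look-alikes from the thing itself.
- finder.find_in(camera, name): "at" ([column, row] in pixels, amid what is visible of it).
- finder.regions_of(camera, name): "region" (384x512 bool, what is visible of it) and "at" ([column, row] in pixels, amid what is visible of it).
- finder.tip_of(camera, name): "at" ([column, row] in pixels: a listed point, or the origin of a listed thing).
The state is a dict: "t": time; "q": joint angles; "dq": joint speeds; "effort": joint torques, N m; "tool_pos": TCP position; "tool_rot": TCP orientation; "contact_force": force on the tool from outside, world axes, zero at the start; "wrist_torque": the same for the moment, N m; "opening": finger opening in m.
Only numpy, scipy, OpenCV 4.12 (cv2) and the standard library are available. Lean on these libraries where they do the work, as an engineer would, in place of code of your own. Each camera call takes 0.05 s, during which the arm holds its last target. There are 200 camera calls.

## Working session

There is one attempt and no reset: what is moved stays moved. The work goes in short steps, Python scripts to look and compute and a tool call to move; the robot and the scene stay as the last step left them, time stands still between calls to the robot, and variables do not carry over. Pictures are saved under pics/ and viewed, on a budget of 10 in all, crops included, one or two more only if the job needs it, and the job is handed in when it is done.

Besides the shell and the picture viewer there is one more tool, called after "Request:" as name([rows], argument=value, ...), one row to a line, values as JSON. step_arm: Moves the arm, as the interface text tells. Its arguments: {"type":"object","properties":{"moves":{"type":"array"},"grip_force":{"type":"number"}},"required":["moves"]}

```bash
ls; mkdir -p pics; cat > h.py <<'E'
import numpy as np, cv2
from scipy.spatial.transform import Rotation as R
from station import ctrl, cams, finder
def rotm(a):
    a=np.array(a,float)
    if a.shape==(3,3): return a
    return R.from_rotvec(a).as_matrix() if a.size==3 else R.from_quat(a).as_matrix()
def ray(im,px):
    d=np.array([(px[0]-im['cx'])/im['fx'],-(px[1]-im['cy'])/im['fy'],-1.])
    return np.array(im['position']),rotm(im['attitude'])@d
def at_z(im,px,z):
    o,d=ray(im,px); return o+d*(z-o[2])/d[2]
def proj(im,P):
    p=rotm(im['attitude']).T@(np.array(P)-im['position'])
    return np.array([im['cx']+im['fx']*p[0]/-p[2], im['cy']-im['fy']*p[1]/-p[2]])
E
python3 - <<'E'
from h import *
ims={}
for c in ['scene','top']:
    im=cams.get_image(c); ims[c]=im
    cv2.imwrite(f'pics/{c}0.png',im['pixels'])
    print(c,{k:v for k,v in im.items() if k!='pixels'})
    for n in ['tray','stand','stand_top','planter','bottle','mouse','phone_stand','coaster0']:
        print(n,[(np.round(r['at']),round(r['conf'],2),np.round(at_z(im,r['at'],0.0)[:2],3)) for r in finder.tip_of(c,n)][:4])
print(ctrl.get_obs())
a=np.hstack([ims['scene']['pixels'],ims['top']['pixels']])
cv2.imwrite('pics/a.png',np.vstack([cv2.resize(ims['scene']['pixels'],(400,300)),cv2.resize(ims['top']['pixels'],(400,300))]))
E
```

```text
pics
scene {'fx': 407.45992929172985, 'fy': 407.45992929172985, 'cx': 254.82686193543094, 'cy': 192.68494306280542, 'position': array([ 1.61277495, -0.39720691,  0.83869481]), 'attitude': array([0.85299766, 0.59874414, 1.12005081])}
tray [(array([299., 206.]), 0.88, array([0.562, 0.148]))]
stand [(array([204., 186.]), 0.91, array([ 0.318, -0.135])), (array([296., 156.]), 0.91, array([0.223, 0.29 ])), (array([299., 199.]), 0.6, array([0.525, 0.165]))]
stand_top [(array([296., 194.]), 0.9, array([0.488, 0.169])), (array([297., 149.]), 0.88, array([0.166, 0.325])), (array([205., 174.]), 0.73, array([ 0.235, -0.111]))]
planter [(array([206., 216.]), 0.75, array([ 0.512, -0.176]))]
bottle [(array([281., 267.]), 0.93, array([ 0.823, -0.032]))]
mouse [(array([371., 194.]), 0.75, array([0.582, 0.433]))]
phone_stand [(array([111., 217.]), 0.63, array([ 0.405, -0.482]))]
coaster0 [(array([344., 169.]), 0.66, array([0.39 , 0.429]))]
top {'fx': 351.26249505881276, 'fy': 351.26249505881276, 'cx': 259.1688336299985, 'cy': 188.44638933816935, 'position': array([ 0.29399144, -0.01879275,  1.16063854
[... 967 characters left out ...]
.422])), (array([123., 236.]), 0.38, array([0.406, 0.425]))]
{'t': 0.9, 'q': array([ 1.15302375e+00,  5.26615040e-02,  1.61287991e+00, -1.53138145e-05,
        1.47601091e+00, -1.19008509e-01]), 'dq': array([ 0.00223458,  0.0008359 , -0.00095442,  0.00059029, -0.00056228,
       -0.00081785]), 'effort': array([-2.26780221e-04, -3.93691993e+01, -3.70469499e+01, -1.88888821e-04,
        4.19575672e-04, -1.51856409e-05]), 'tool_pos': array([0.18396482, 0.59729753, 0.24833948]), 'tool_rot': array([-0.9863402 ,  1.33580511,  0.98635129]), 'contact_force': array([-0.67082283,  0.31786356,  1.56077779]), 'wrist_torque': array([-0.06739282,  0.00275109,  0.00695422]), 'opening': 0.08519545901401934}
```

View pics/scene0.png

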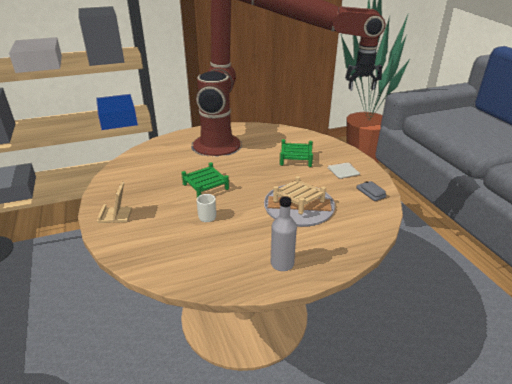

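View pics/top0.png

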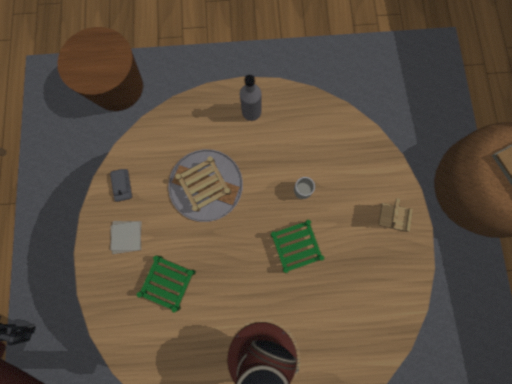

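The scene picture shows the bamboo stand on the tray at (300,195), the planter at (207,208), and the bottle at (284,240) in front. The top picture shows the tray and stand at (204,185), and the planter at (305,187).

What could be taken for the stand: green ones at top (168,283) and (297,246), and the bamboo one at (204,185). I choose the bamboo one. The only thing that could be the planter is the white pot at (305,187). One close crop to check:

```bash
python3 - <<'E'
from h import *
im=cv2.imread('pics/top0.png'); a=cv2.resize(im[140:230,160:250],(540,540),interpolation=cv2.INTER_CUBIC)
b=cv2.resize(im[165:210,283:328],(260,260),interpolation=cv2.INTER_CUBIC)
o=np.zeros((540,800,3),np.uint8); o[:,:540]=a; o[:260,540:]=b
s=cv2.imread('pics/scene0.png')[165:235,260:340]; o[270:500,540:]=cv2.resize(s,(260,230),interpolation=cv2.INTER_CUBIC)
cv2.imwrite('pics/crop1.png',o)
E
```

```text
(no output)
```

View pics/crop1.png

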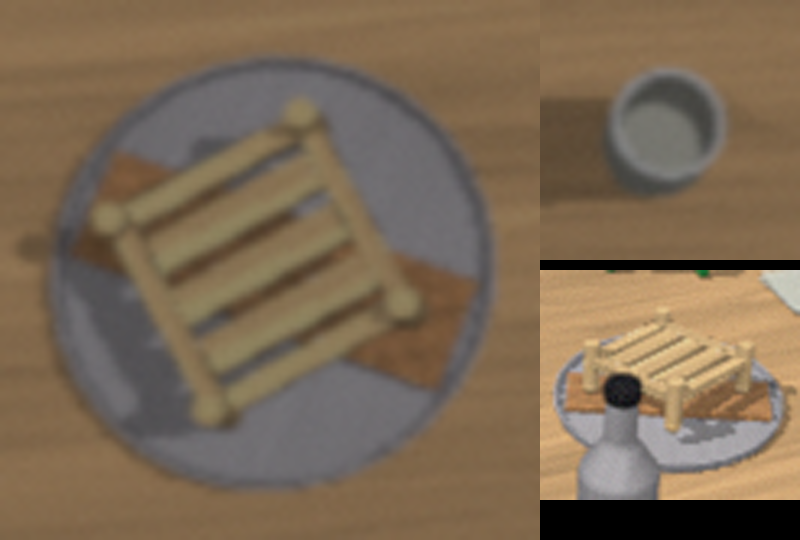

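The crop confirms the bamboo stand (not green) with post tops at about (301,112), (108,218), (211,408) and (403,302). Two diagonal posts are on the cork strip. The white pot is upright and empty.

```bash
python3 - <<'E'
from h import *
import pickle
im=cams.get_image('top'); 
f=lambda p,z: at_z(im,(160+p[0]/6-.4,140+p[1]/6-.4),z)
P=np.array([f((301,112),.066),f((108,218),.073),f((211,408),.066),f((403,302),.073)])
print(P.round(3),P.mean(0)); 
for i in range(4): d=P[(i+1)%4]-P[i]; print(np.linalg.norm(d[:2]).round(3),np.degrees(np.arctan2(d[1],d[0])).round(1))
C=np.array([f(p,.012) for p in [(118,150),(475,280),(438,388),(72,255)]]); print(C.round(3),C.mean(0))
for i in range(4): d=C[(i+1)%4]-C[i]; print(np.linalg.norm(d[:2]).round(3),np.degrees(np.arctan2(d[1],d[0])).round(1))
r=finder.regions_of('top','planter')[0]; print(r['conf'],at_z(im,r['at'],.05))
s=cams.get_image('scene'); r=finder.regions_of('scene','planter')[0]; print(r['conf'],at_z(s,r['at'],.04))
o=ctrl.get_obs(); print(rotm(o['tool_rot']).round(3))
w=cams.get_image('wrist'); Rw=rotm(o['tool_rot']); print('cam in tool',Rw.T@(np.array(w['position'])-o['tool_pos']), (Rw.T@rotm(w['attitude'])).round(2),w['fx'])
E
```

```text
[[0.631 0.122 0.066]
 [0.577 0.226 0.073]
 [0.473 0.176 0.066]
 [0.521 0.072 0.073]] [0.55036191 0.14865099 0.0695    ]
0.117 117.1
0.116 -154.6
0.115 -65.3
0.121 24.4
[[0.633 0.233 0.012]
 [0.543 0.036 0.012]
 [0.484 0.06  0.012]
 [0.574 0.26  0.012]] [0.55813409 0.14715417 0.012     ]
0.216 -114.5
0.064 157.9
0.219 65.8
0.065 -24.8
0.61 [ 0.51598132 -0.1702192   0.05      ]
0.88 [ 0.51792072 -0.16789797  0.04      ]
[[-0.    -0.956  0.294]
 [ 0.     0.294  0.956]
 [-1.     0.     0.   ]]
cam in tool [-0.12528696  0.08320241 -0.00080077] [[ 0.    0.32 -0.95]
 [ 0.    0.95  0.32]
 [ 1.   -0.    0.  ]] 276.54491931304307
```

Numbers agree: side lengths come out at 116–121 mm (116 expected). The strip is 64 × 217 mm along 65.6°, with the tray centre at about (0.56, 0.149). The stand sides lie at 25°, so it needs about +40° CCW. My plan is to cage the off-strip posts 0 and 2 loosely and push them alternately along the strip.

Request:
step_arm([
  [[1,-4,-2.2],[0,0,0],0.5],
  [[2,-8,-4.5],[0,0,0],0.5],
  [[2,-11.5,-6.5],[0,0,0],0.5],
  [[3,-15,-8.5],[0,0,0],0.5],
  [[3,-18.5,-10.5],[0,0,0],0.5],
  [[4,-22,-12.5],[0,0,0],0.5],
  [[4,-25.5,-14.5],[0,0,0],0.5],
  [[5,-29,-16.5],[0,0,0],0.5],
  [[5,-32.5,-18.5],[0,0,0],0.5],
  [[5,-36,-20.5],[0,0,0],0.5],
])

```text
t: 1.98
tool_pos: [0.4666, 0.2953, 0.1977]
tool_rot: [-0.986, 1.337, 0.987]
contact_force: [0.4, 0.8, -0.1]
opening: 0.0427
```

```bash
cat >> h.py <<'E'
def rel(target,yaw=None):
    "shift in cm (tool axes) to the world point; yaw: wanted angle of tool z (deg)"
    o=ctrl.get_obs(); Rt=rotm(o['tool_rot'])
    z=Rt[:,2]; y0=np.degrees(np.arctan2(z[1],z[0]))
    s=Rt.T@(np.array(target)-o['tool_pos'])*100
    print('t %.2f'%o['t'],'tcp',np.round(o['tool_pos'],3),'zang %.1f'%y0,'down',Rt[:,0].round(2),'open %.3f'%o['opening'],'F',o['contact_force'].round(1),'tips',ctrl.tcp_to_tips)
    print('shift',s.round(1),'turn x', None if yaw is None else round(y0-yaw,1))
E
python3 -c "
from h import *
rel((.627,.120,.17),72)"
```

```text
t 1.98 tcp [0.467 0.295 0.198] zang 72.9 down [-0. -0. -1.] open 0.043 F [ 0.4  0.8 -0.1] tips 0.017
shift [  2.8 -20.5 -12. ] turn x 0.9
```

Request:
step_arm([
  [[0,-3.5,-2],[0,0,0],0.5],
  [[0,-7,-4],[0,0,0],0.5],
  [[0,-10.5,-6],[0,0,0],0.5],
  [[0,-14,-8],[0,0,0],0.5],
  [[0,-17,-10],[0,0,0],0.5],
  [[0,-19.5,-11.5],[0,0,0],0.5],
  [[0,-20.5,-12],[0,0,0],0.5],
  [[0,-20.5,-12],[0,0,0],0.5],
  [[0,-20.5,-12],[0,0,0],0.5],
  [[0,-20.5,-12],[0,0,0],0.5],
])

```text
t: 2.82
tool_pos: [0.6264, 0.1215, 0.1974]
tool_rot: [-0.987, 1.337, 0.988]
contact_force: [0.1, 0.3, -0.1]
opening: 0.0429
```

```bash
python3 -c "
from h import *
w=cams.get_image('wrist'); cv2.imwrite('pics/w1.png',w['pixels'])
print(proj(w,(.627,.12,.08)),proj(w,(.473,.176,.064)),proj(w,(.577,.226,.072)))
rel((.627,.120,.086),72)"
```

```text
[256.16951788 193.88918212] [266.95130549  -7.74741129] [356.52871705 104.78205589]
t 2.87 tcp [0.626 0.122 0.198] zang 73.0 down [-0.  0. -1.] open 0.043 F [-0.8  0.5 -1.1] tips 0.017
shift [11.2 -0.1 -0.1] turn x 1.0
```

View pics/w1.png

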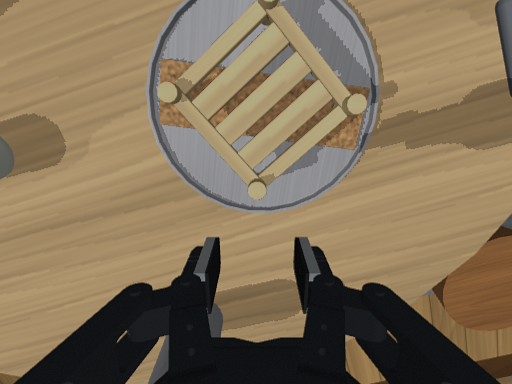

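The wrist view shows the stand's four posts at (257,190), (356,103), (268,2) and (167,92), with the strip running across. My projection agrees to within 4–10 px, so I'll triangulate the heights.

```bash
cat >> h.py <<'E'
def tri(im1,p1,im2,p2):
    o1,d1=ray(im1,p1);o2,d2=ray(im2,p2)
    A=np.stack([d1,-d2],1); s=np.linalg.lstsq(A,o2-o1,rcond=None)[0]
    a,b=o1+s[0]*d1,o2+s[1]*d2; return (a+b)/2,np.linalg.norm(a-b)
E
python3 -c "
from h import *
w=cams.get_image('wrist'); t=cams.get_image('top')
for a,b in [((301,112),(257,190)),((108,218),(356,103)),((211,408),(268,2)),((403,302),(167,92))]:
    print(tri(t,(160+a[0]/6-.4,140+a[1]/6-.4),w,b), at_z(w,b,.066).round(3),at_z(w,b,.08).round(3))
"
```

```text
(array([0.62820795, 0.12104836, 0.06954736]), np.float64(0.0025703527872404765)) [0.628 0.121 0.066] [0.624 0.122 0.08 ]
(array([0.57422585, 0.22258758, 0.08420729]), np.float64(0.0011064683573821768)) [0.576 0.228 0.066] [0.574 0.223 0.08 ]
(array([0.47553962, 0.17772961, 0.04945275]), np.float64(0.0019743082429758787)) [0.48  0.175 0.066] [0.484 0.173 0.08 ]
(array([0.52018473, 0.07247341, 0.07107738]), np.float64(0.0021111747357478424)) [0.519 0.072 0.066] [0.52  0.076 0.08 ]
```

Request:
step_arm([
  [[3,0,0],[0,0,0],0.5],
  [[6,0,0],[0,0,0],0.5],
  [[8.5,0,0],[0,0,0],0.5],
  [[10,0,0],[0,0,0],0.5],
  [[11,0,0],[0,0,0],0.5],
  [[11.3,0,0],[0,0,0],0.5],
  [[11.3,0,0],[0,0,0],0.35],
  [[11.3,0,0],[0,0,0],0.35],
  [[11.3,0,0],[0,0,0],0.35],
  [[11.3,0,0],[0,0,0],0.35],
])

```text
t: 3.8
tool_pos: [0.6275, 0.1218, 0.0866]
tool_rot: [-0.988, 1.333, 0.987]
contact_force: [1.0, 0.3, -0.3]
opening: 0.0302
```

```bash
python3 -c "
from h import *
w=cams.get_image('wrist'); s=cams.get_image('scene')
cv2.imwrite('pics/w2.png',np.hstack([cv2.resize(w['pixels'],(400,300)),cv2.resize(s['pixels'][150:240,240:360],(400,300))]))
rel((.627,.120,.086),72)"
```

```text
t 3.90 tcp [0.627 0.122 0.086] zang 73.0 down [ 0.  0. -1.] open 0.030 F [ 0.8 -0.   0.2] tips 0.017
shift [-0.  -0.  -0.2] turn x 1.0
```

View pics/w2.png

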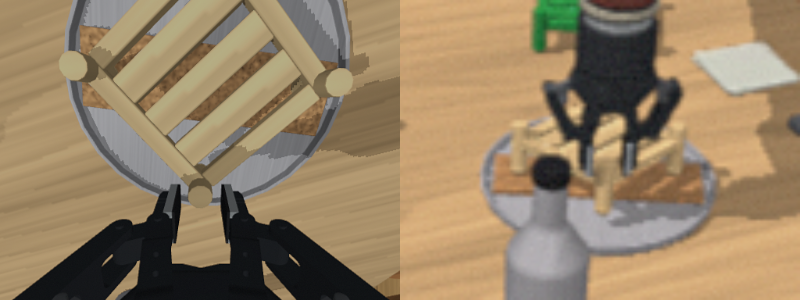

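```bash
python3 -c "
from h import *
w=cams.get_image('wrist');o=ctrl.get_obs()
for z in (.07,.08): 
  p=at_z(w,(256,243),z); print(p, rotm(o['tool_rot']).T@(p-o['tool_pos']))
print(proj(w,o['tool_pos']+rotm(o['tool_rot'])@np.array([.017,0,0])),proj(w,o['tool_pos']))
"
```

```text
[0.62274741 0.12183328 0.07      ] [ 0.01557827  0.00395136 -0.00103381]
[0.61738711 0.1234937  0.08      ] [ 0.0055757   0.00955831 -0.00101218]
[257.76849963 247.77993935] [257.88414552 264.33153199]
```

Request:
step_arm([
  [[0,0.6,0],[0,0,0],0.35],
  [[0.3,0.6,0],[0,0,0],0.35],
  [[0.4,0.6,0.3],[0,0,0],0.35],
  [[0.4,0.6,0.7],[0,0,0],0.35],
  [[0.4,0.6,1.1],[-1,0,0],0.35],
  [[0.4,0.6,1.5],[-2,0,0],0.35],
  [[0.4,0.65,1.9],[-4,0,0],0.35],
  [[0.4,0.7,2.3],[-6,0,0],0.35],
  [[0.4,0.75,2.7],[-8,0,0],0.35],
  [[0.4,0.8,3.1],[-9,0,0],0.35],
])

```text
t: 4.78
tool_pos: [0.6284, 0.1541, 0.0815]
tool_rot: [-1.108, 1.271, 1.107]
contact_force: [-0.5, -1.5, -1.0]
opening: 0.0302
```

```bash
cat >> h.py <<'E'
def look(name, crop=(150,240,150,260)):
    w=cams.get_image('wrist'); t=cams.get_image('top'); y0,y1,x0,x1=crop
    cv2.imwrite(f'pics/{name}.png',np.hstack([cv2.resize(w['pixels'],(400,300)),cv2.resize(t['pixels'][140:225,155:255],(400,340))[:300]]))
    rel(ctrl.get_obs()['tool_pos'])
    return w,t
E
python3 -c "
from h import *
look('w3')"
```

```text
t 4.88 tcp [0.628 0.155 0.082] zang 82.0 down [ 0.  0. -1.] open 0.029 F [-0.1  0.2  0.4] tips 0.017
shift [0. 0. 0.] turn x None
```

View pics/w3.png

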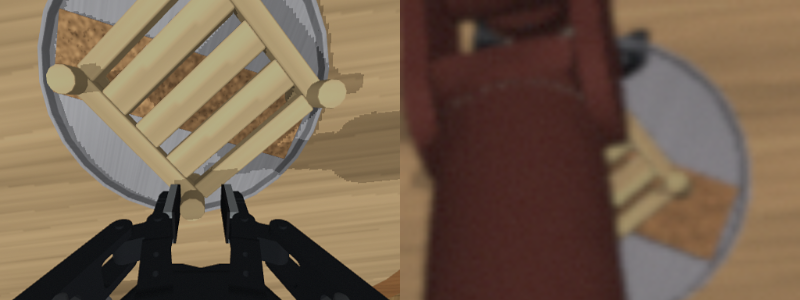

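The stand has turned with post 0, which is between the fingers at (192,203). The posts at (67,78) and (325,93) show the new yaw. I'll compute the pose from these.

```bash
python3 -c "
from h import *
w=cams.get_image('wrist'); f=512/400; g=384/300
A=at_z(w,(67*f,75*g),.072);B=at_z(w,(328*f,93*g),.072);C=at_z(w,(192*f,203*g),.076)
d=B-A; print(A,B,C,'len',np.linalg.norm(d[:2]),'ang',np.degrees(np.arctan2(d[1],d[0])),'mid',(A+B)/2)
"
```

```text
[0.53422354 0.08732434 0.072     ] [0.56577723 0.24027491 0.072     ] [0.62790478 0.14780258 0.076     ] len 0.15617141129459125 ang 78.34341420323238 mid [0.55000039 0.16379962 0.072     ]
```

Request:
step_arm([
  [[-3,0,-0.4],[0,0,0],0.45],
  [[-6,0,-0.4],[0,0,0],0.5],
  [[-7,3,0],[0,0,0],0.5],
  [[-7,7,0],[0,0,0],0.5],
  [[-7,11,0],[0,0,0],0.5],
  [[-7,14,0.1],[0,0,0],0.5],
  [[-7,15.7,0.1],[0,0,0],0.5],
  [[-5,15.7,0.1],[0,0,0],0.5],
  [[-4,15.7,0.1],[0,0,0],0.5],
  [[-4,15.7,0.1],[0,0,0],0.5],
])

```text
t: 5.77
tool_pos: [0.4712, 0.1766, 0.119]
tool_rot: [-1.105, 1.275, 1.108]
contact_force: [-0.6, -0.7, -0.3]
opening: 0.0427
```

```bash
python3 -c "
from h import *
w,t=look('w4')
for P in [(.473,.177,.064),(.534,.087,.072),(.566,.24,.072)]: print(proj(w,P)/1.28)"
```

```text
t 5.87 tcp [0.473 0.177 0.121] zang 82.0 down [-0.  0. -1.] open 0.042 F [-0.   0.8  0.1] tips 0.017
shift [0. 0. 0.] turn x None
[202.12608278 174.69587763]
[120.55284097 245.02642085]
[276.75749001 253.72134048]
```

View pics/w4.png

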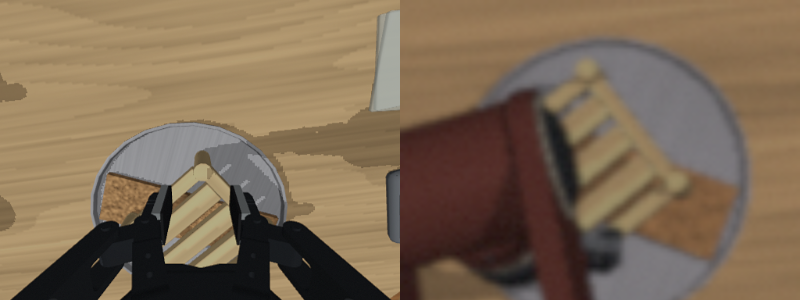

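```bash
python3 -c "
from h import *
w=cams.get_image('wrist'); t=cams.get_image('top')
for z in (.05,.064,.075): print(at_z(w,(202*1.28,157*1.28),z))
for p,zs in [((190,70),(.064,.08)),((277,183),(.072,))]:
  for z in zs: print(at_z(t,(155+p[0]/4-.4,140+p[1]/4-.4),z))
print(rotm(w['attitude'])[:,2])
"
```

```text
[0.4639838  0.17874404 0.05      ]
[0.45875437 0.17937715 0.064     ]
[0.45464554 0.1798746  0.075     ]
[0.63701862 0.14654631 0.064     ]
[0.63201384 0.144134   0.08      ]
[0.53629581 0.08015961 0.072     ]
[-0.32101336  0.04535861  0.94598785]
```

Left half: post 2's light top is at about (202,170) (predicted (202,175)), with its foot above at (202,157). So the tool is over it to within about 4 mm. Right half (top view): posts 0 and 3 give +8.5° so far.

Request:
step_arm([
  [[1.5,0.1,0],[0,0,0],0.5],
  [[3,0.2,0],[0,0,0],0.5],
  [[4,0.2,0],[0,0,0],0.5],
  [[4.6,0.2,0],[0,0,0],0.5],
  [[4.6,0.2,0],[0,0,0],0.35],
  [[4.6,0.2,0],[0,0,0],0.35],
  [[4.6,0.2,0],[0,0,0],0.35],
  [[4.6,0.2,-0.3],[0,0,0],0.35],
  [[4.6,0.2,-0.6],[0,0,0],0.35],
  [[4.6,0.2,-1.0],[0,0,0],0.35],
])

```text
t: 6.8
tool_pos: [0.4712, 0.1676, 0.077]
tool_rot: [-1.105, 1.269, 1.104]
contact_force: [0.2, 2.9, 1.2]
opening: 0.0298
```

Request:
step_arm([
  [[0,0,-0.4],[-1,0,0],0.35],
  [[0,0,-0.8],[-3,0,0],0.35],
  [[0,-0.1,-1.2],[-5,0,0],0.35],
  [[0,-0.2,-1.6],[-7,0,0],0.35],
  [[0,-0.3,-2.0],[-8,0,0],0.35],
  [[0,-0.4,-2.4],[-10,0,0],0.35],
  [[0,-0.5,-2.8],[-11,0,0],0.35],
  [[0,-0.6,-3.2],[-13,0,0],0.35],
  [[0,-0.7,-3.6],[-14,0,0],0.35],
  [[0,-0.8,-4.0],[-15,0,0],0.35],
])

```text
t: 7.63
tool_pos: [0.4736, 0.1266, 0.0773]
tool_rot: [-1.299, 1.145, 1.297]
contact_force: [0.4, 1.5, 0.2]
opening: 0.0298
```

```bash
python3 -c "
from h import *
w,t=look('w5')"
```

```text
t 7.73 tcp [0.474 0.126 0.077] zang 96.9 down [ 0.  0. -1.] open 0.030 F [ 0.5  0.5 -0.4] tips 0.017
shift [0. 0. 0.] turn x None
```

View pics/w5.png

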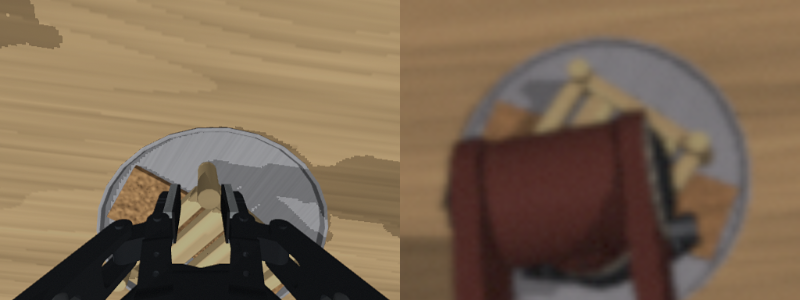

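Post 2 is still between the fingers at (207,198). In the top view, posts 0 and 3 are now at (580,70) and (697,148).

```bash
python3 -c "
from h import *
w=cams.get_image('wrist'); t=cams.get_image('top')
f=lambda p,z: at_z(t,(155+p[0]/4-.4,140+p[1]/4-.4),z)
a=f((180,70),.072);b=f((297,148),.072);d=a-b;d=d[:2];print(a,b,np.linalg.norm(d),np.degrees(np.arctan2(d[1],d[0])))
u=d/np.linalg.norm(d);c=(a+b)[:2]/2+.058*np.array([-u[1],u[0]]);print('c',c)
e=c-np.array([.56,.149]);s=np.array([np.cos(np.radians(65.6)),np.sin(np.radians(65.6))]);print('along',e@s,'lat',e@np.array([s[1],-s[0]]))
q=at_z(w,(207*1.28,200*1.28),.066);print('post2',q,2*c-a[:2])
"
```

```text
[0.63510635 0.15338849 0.072     ] [0.5636335  0.06278145 0.072     ] 0.11540365623703229 51.732839825185735
c [0.5538323  0.14400606]
along -0.007095802808023824 lat -0.0035538066738433237
post2 [0.47426774 0.13019701 0.066     ] [0.47255825 0.13462363]
```

It is at 51.7° (target 65.6°), 7 mm along and −3.5 mm lateral. I'll push about 9° more here, then the rest at post 0, so the lateral shifts cancel.

Request:
step_arm([
  [[0,0,-0.3],[-1,0,0],0.35],
  [[0,0,-0.6],[-2,0,0],0.35],
  [[0,0,-0.9],[-3,0,0],0.35],
  [[0,-0.1,-1.2],[-4,0,0],0.35],
  [[0,-0.1,-1.5],[-5,0,0],0.35],
  [[0,-0.2,-1.8],[-6,0,0],0.35],
  [[0,-0.2,-2.1],[-7,0,0],0.35],
  [[0,-0.2,-2.4],[-8,0,0],0.35],
  [[0,-0.2,-2.6],[-9,0,0],0.35],
  [[0,-0.2,-2.6],[-9,0,0],0.35],
])

```text
t: 8.67
tool_pos: [0.4788, 0.1005, 0.0771]
tool_rot: [-1.413, 1.061, 1.409]
contact_force: [-0.5, -0.9, -0.2]
opening: 0.0298
```

Request:
step_arm([
  [[-1.5,0,0.4],[0,0,0],0.45],
  [[-4,0,0.4],[0,0,0],0.5],
  [[-7,-0.5,0.4],[0,0,0],0.5],
  [[-8,-4,0.4],[0,0,0],0.5],
  [[-9,-8,0.4],[0,0,0],0.5],
  [[-9,-12,0.4],[0,0,0],0.5],
  [[-9,-16,0.4],[0,0,0],0.5],
  [[-9,-16.5,0.4],[0,0,0],0.5],
  [[-9,-16.5,0.4],[0,0,0],0.5],
  [[-9,-16.5,0.4],[0,0,0],0.5],
])

```text
t: 9.5
tool_pos: [0.6355, 0.1493, 0.1669]
tool_rot: [-1.412, 1.063, 1.41]
contact_force: [0.3, -0.5, 0.5]
opening: 0.0427
```

```bash
python3 -c "
from h import *
w,t=look('w6')
p=w['pixels'].copy(); cv2.imwrite('pics/w6.png',p)"
```

```text
t 9.60 tcp [0.635 0.149 0.168] zang 106.0 down [ 0.  0. -1.] open 0.043 F [-0.3  0.3 -0.2] tips 0.017
shift [0. 0. 0.] turn x None
```

View pics/w6.png

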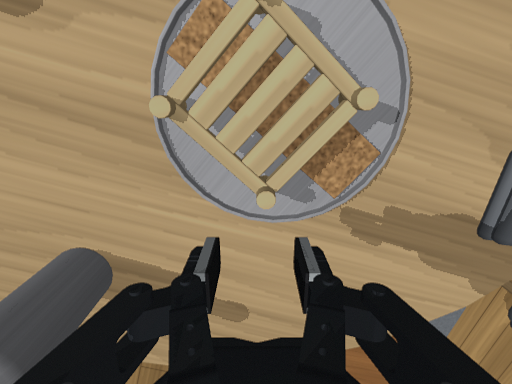

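Clear wrist view: posts at (265,199), (367,98) and (162,106). The strip's end corners are at (380,152) and (337,197), and its sides now look nearly parallel to the stand's.

```bash
cat >> h.py <<'E'
def pose(p3,p0,p1):
    P=[np.array(p)[:2] for p in (p3,p0,p1)]
    d1=P[1]-P[0]; d2=P[2]-P[1]
    a1=np.degrees(np.arctan2(d1[1],d1[0])); a2=np.degrees(np.arctan2(d2[1],d2[0]))-90
    c=(P[0]+P[2])/2
    s=np.radians(65.6); s=np.array([np.cos(s),np.sin(s)]); e=c-np.array([.56,.149])
    print('sides',a1.round(1),a2.round(1),'len',np.linalg.norm(d1).round(3),np.linalg.norm(d2).round(3),'c',c.round(4),'along',(e@s).round(4),'lat',(e@np.array([s[1],-s[0]])).round(4))
E
python3 -c "
from h import *
w=cams.get_image('wrist')
pose(*[at_z(w,p,.064) for p in ((162,106),(265,199),(367,98))])
C=[at_z(w,p,.012) for p in ((380,152),(337,197),(170,52),(205,0))]
d=C[1]-C[2]; print(np.degrees(np.arctan2(d[1],d[0]))+180, C[0],C[1],np.linalg.norm(C[0]-C[1]),(C[0]+C[1])/2-.11*np.array([.413,.911,0]))
t=cams.get_image('top'); cv2.imwrite('pics/t6.png',t['pixels'])
for n in ('stand','stand_top','tray'):
  print(n,[(np.round(r['at']),round(r['conf'],2),at_z(t,r['at'],{'stand':.004,'stand_top':.049,'tray':0}[n])[:2].round(3)) for r in finder.tip_of('top',n)], [(np.round(r['at']),round(r['conf'],2),at_z(w,r['at'],{'stand':.004,'stand_top':.049,'tray':0}[n])[:2].round(3)) for r in finder.tip_of('wrist',n)][:2])
"
```

```text
sides 62.4 62.9 len 0.113 0.116 c [0.5563 0.1317] along -0.0172 lat 0.0038
245.70216448455025 [0.5705468  0.26091005 0.012     ] [0.62842158 0.23667795 0.012     ] 0.06274300543741629 [0.55405419 0.148584   0.012     ]
stand [(array([297., 244.]), 0.91, array([ 0.339, -0.14 ])), (array([209., 185.]), 0.67, array([0.557, 0.137])), (array([126., 235.]), 0.51, array([0.409, 0.416])), (array([126., 237.]), 0.36, array([0.403, 0.415]))] [(array([261., 104.]), 0.85, array([0.559, 0.131]))]
stand_top [(array([299., 247.]), 0.71, array([ 0.328, -0.142])), (array([209., 182.]), 0.67, array([0.555, 0.13 ])), (array([166., 287.]), 0.52, array([0.238, 0.276]))] [(array([262., 105.]), 0.72, array([0.559, 0.131]))]
tray [(array([205., 183.]), 0.71, array([0.564, 0.15 ]))] [(array([282., 107.]), 0.88, array([0.557, 0.153]))]
```

It is at 62.6° with all three measurable posts consistent at height 64 mm, so level. There are 3° left and a few mm lateral to remove with a small push at post 0.

Request:
step_arm([
  [[3,-0.1,0.7],[0,0,0],0.5],
  [[6,-0.1,0.7],[0,0,0],0.5],
  [[8,-0.1,0.7],[0,0,0],0.5],
  [[9,-0.1,0.7],[0,0,0],0.35],
  [[9,-0.1,0.7],[0,0,0],0.35],
  [[9,-0.1,1.0],[0,0,0],0.35],
  [[9,-0.1,1.3],[-1,0,0],0.35],
  [[9,-0.1,1.6],[-2,0,0],0.35],
  [[9,-0.1,1.9],[-3,0,0],0.35],
  [[9,-0.1,2.2],[-3,0,0],0.35],
])

```text
t: 10.83
tool_pos: [0.6325, 0.1712, 0.0803]
tool_rot: [-1.454, 1.028, 1.443]
contact_force: [0.2, -1.7, 3.9]
opening: 0.0297
```

Request:
step_arm([
  [[0,0,0],[0,0,0],0.35],
  [[0,0,-0.5],[0,0,0],0.4],
  [[-2,0,-0.5],[0,0,0],0.5],
  [[-5,0,-0.5],[0,0,0],0.5],
  [[-8,0,-0.5],[0,0,0],0.5],
  [[-9,0,-1],[0,0,0],0.5],
  [[-9,0,-1],[0,0,0],0.5],
  [[-9,0,-1],[0,0,0],0.5],
  [[-9,0,-1],[0,0,0],0.5],
  [[-9,0,-1],[0,0,0],0.5],
])

```text
t: 11.67
tool_pos: [0.6336, 0.1614, 0.1673]
tool_rot: [-1.451, 1.031, 1.447]
contact_force: [0.2, -0.0, -0.0]
opening: 0.0428
```

```bash
python3 -c "
from h import *
w,t=look('w7')
cv2.imwrite('pics/w7.png',w['pixels'])
rel((.516,-.170,.15),106)
for n in ('stand_top','tray'):
  print(n,[at_z(w,r['at'],{'stand_top':.049,'tray':0}[n])[:2].round(3) for r in finder.tip_of('wrist',n)][:2])
"
```

```text
t 11.77 tcp [0.634 0.162 0.168] zang 109.0 down [ 0.  0. -1.] open 0.043 F [ 0.1  0.1 -0.4] tips 0.017
shift [0. 0. 0.] turn x None
t 11.77 tcp [0.634 0.162 0.168] zang 109.0 down [ 0.  0. -1.] open 0.043 F [ 0.1  0.1 -0.4] tips 0.017
shift [  1.7  22.  -27.5] turn x 3.0
stand_top [array([0.559, 0.129])]
tray [array([0.557, 0.149]), array([0.559, 0.13 ])]
```

View pics/w7.png

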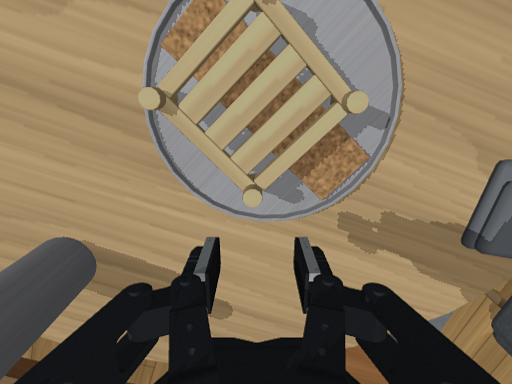

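Posts are now at (252,197), (357,101) and (150,98). The force of 3.9 N down suggests a fingertip rested on the post's top, so I'll recheck the pose.

```bash
python3 -c "
from h import *
w=cams.get_image('wrist')
P=[at_z(w,p,.064) for p in ((150,98),(252,197),(357,101))]; pose(*P); print(P[1])
C=[at_z(w,p,.012) for p in ((369,155),(323,200),(162,50))]
d=C[1]-C[2]; print(np.degrees(np.arctan2(d[1],d[0])),np.linalg.norm(C[0]-C[1]))
m=(C[0]+C[1])/2; c=(P[0]+P[2])/2; print('lat rel strip',(c-m)[:2]@np.array([.911,-.413]))
# cork mask based edge fit
p=w['pixels']; hsv=cv2.cvtColor(p,cv2.COLOR_BGR2HSV); print(p[175,335],hsv[175,335],p[30,200],hsv[30,200],p[120,300],hsv[100,300],hsv[330,60])
"
```

```text
sides 63.0 63.2 len 0.115 0.116 c [0.558  0.1316] along -0.0167 lat 0.0054
[0.63581947 0.1567176  0.064     ]
66.416513410802 0.06584574625063043
lat rel strip 0.008620165737394714
[ 66 101 133] [ 16 128 133] [ 70 106 139] [ 16 127 139] [117 158 177] [ 25  72 180] [ 17  97 169]
```

The yaw is 63.1°, so the fingertip did just sit on the post. Lateral is +5 to +9 mm. One push at post 0 from outside, square to the strip, would mend both: it turns the stand CCW and slides it back over the midline. I'll use shut fingers, lower down.

Request:
step_arm([
  [[0,-1,-1],[-6,0,0],0.2],
  [[0,-2,-2],[-13,0,0],0],
  [[0,-2.7,-3],[-20,0,0],0],
  [[0,-2.7,-3],[-27,0,0],0],
  [[0,-2.7,-3],[-34,0,0],0],
  [[1,-2.7,-3],[-41,0,0],0],
  [[4,-2.7,-3],[-46.6,0,0],0],
  [[7,-2.7,-3],[-46.6,0,0],0],
  [[9,-2.7,-3],[-46.6,0,0],0],
  [[9,-2.7,-3],[-46.6,0,0],0],
])

```text
t: 12.75
tool_pos: [0.6664, 0.1418, 0.0728]
tool_rot: [-1.983, 0.431, 1.992]
contact_force: [0.1, -0.6, -1.3]
opening: -0.0005
```

```bash
python3 -c "
from h import *
n=np.array([.911,-.413])
for k in (.036,.0235,.0145): rel(tuple(np.array([.6358,.1567])+n*k)+(.057,),155.6)"
```

```text
t 12.75 tcp [0.666 0.142 0.073] zang 155.6 down [-0. -0. -1.] open -0.001 F [ 0.1 -0.6 -1.3] tips 0.017
shift [ 1.6 -0.1 -0.2] turn x 0.0
t 12.75 tcp [0.666 0.142 0.073] zang 155.6 down [-0. -0. -1.] open -0.001 F [ 0.1 -0.6 -1.3] tips 0.017
shift [ 1.6 -0.1  1. ] turn x 0.0
t 12.75 tcp [0.666 0.142 0.073] zang 155.6 down [-0. -0. -1.] open -0.001 F [ 0.1 -0.6 -1.3] tips 0.017
shift [ 1.6 -0.1  1.9] turn x 0.0
```

Request:
step_arm([
  [[0.8,0,0],[0,0,0],0],
  [[1.5,0,0],[0,0,0],0],
  [[1.5,0,0.4],[0,0,0],0],
  [[1.5,0,0.8],[0,0,0],0],
  [[1.5,0,1.1],[0,0,0],0],
  [[1.5,0,1.3],[0,0,0],0],
  [[1.5,0,1.5],[0,0,0],0],
  [[1.5,0,1.7],[0,0,0],0],
  [[1.5,0,1.9],[0,0,0],0],
  [[1.5,0,2],[0,0,0],0],
])

```text
t: 13.58
tool_pos: [0.6489, 0.1502, 0.059]
tool_rot: [-1.985, 0.43, 1.989]
contact_force: [3.1, -0.4, 2.2]
opening: -0.0001
```

Request:
step_arm([
  [[0,0,0],[0,0,0],0],
  [[0,0,-1],[0,0,0],0],
  [[-2,0,-3],[0,0,0],0],
  [[-5,0,-5],[5,0,0],0],
  [[-8,0,-6],[11,0,0],0],
  [[-11,0,-6],[18,0,0],0.5],
  [[-12,0,-6],[25,0,0],1],
  [[-12,0,-6],[32,0,0],1],
  [[-12,0,-6],[39,0,0],1],
  [[-12,0,-6],[46,0,0],1],
])

```text
t: 14.42
tool_pos: [0.7039, 0.125, 0.1786]
tool_rot: [-1.451, 1.033, 1.455]
contact_force: [-0.5, -0.0, 0.1]
opening: 0.0605
```

```bash
python3 -c "
from h import *
w=cams.get_image('wrist');t=cams.get_image('top');cv2.imwrite('pics/w8raw.png',w['pixels'])
for n,z in (('stand_top',.049),('tray',0)):
  for c,im in (('wrist',w),('top',t)): print(n,c,[(r['conf'],at_z(im,r['at'],z)[:2].round(3)) for r in finder.tip_of(c,n)][:3])
rel((.516,-.170,.15),106)
a=w['pixels'];b=t['pixels'][135:235,150:260]
cv2.imwrite('pics/w8.png',np.hstack([cv2.resize(a,(480,360)),cv2.resize(b,(320,291),interpolation=cv2.INTER_CUBIC)[:360] if 0 else cv2.copyMakeBorder(cv2.resize(b,(320,291),interpolation=cv2.INTER_CUBIC),0,69,0,0,cv2.BORDER_CONSTANT)]))
"
```

```text
stand_top wrist [(0.62, array([0.552, 0.133]))]
stand_top top [(0.97, array([0.247, 0.277])), (0.96, array([ 0.33 , -0.142])), (0.66, array([0.554, 0.128]))]
tray wrist [(0.84, array([0.554, 0.151]))]
tray top [(0.62, array([0.562, 0.152]))]
t 14.72 tcp [0.704 0.125 0.178] zang 109.8 down [-0. -0. -1.] open 0.086 F [ 0.6 -0.1  0.1] tips 0.017
shift [  2.9  27.6 -21.4] turn x 3.8
```

View pics/w8.png

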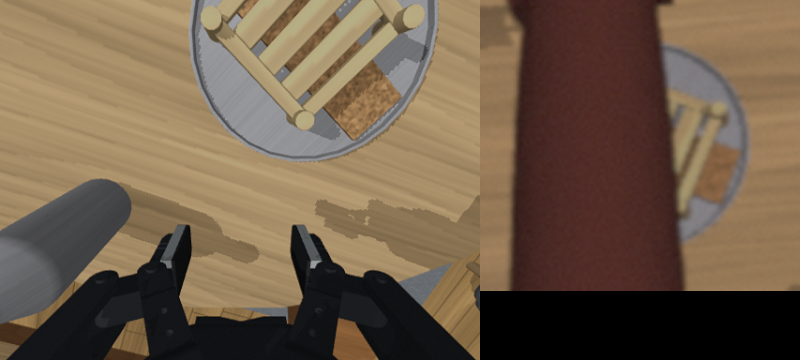

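Posts are at (211,17), (304,120) and (413,17), the strip end corners at (401,99) and (354,139). The sides run parallel to the strip by eye.

```bash
python3 -c "
from h import *
w=cams.get_image('wrist');f=512/480
P=[at_z(w,(p[0]*f,p[1]*f),.064) for p in ((211,17),(304,120),(413,17))]; pose(*P)
C=[at_z(w,(p[0]*f,p[1]*f),.012) for p in ((401,99),(354,139))]
m=(C[0]+C[1])/2; c=(P[0]+P[2])/2; print(np.linalg.norm(C[0]-C[1]),'lat rel strip',(c-m)[:2]@np.array([.911,-.413]))
d=C[0]-C[1];print('strip ang',np.degrees(np.arctan2(d[1],d[0]))-90)
r=finder.regions_of('top','planter');print([(x['conf'],at_z(cams.get_image('top'),x['at'],.05)) for x in r])
"
```

```text
sides 64.9 64.7 len 0.115 0.115 c [0.5518 0.1307] along -0.02 lat 0.0001
0.0618396922830174 lat rel strip 0.0032108652845485217
strip ang 63.91559263746879
[(0.72, array([ 0.51987792, -0.17578804,  0.05      ])), (0.57, array([0.3993172 , 0.39827313, 0.05      ]))]
```

The stand is straight (64.8° against 65.6°), lateral 0–3 mm, and level. Now the planter.

Request:
step_arm([
  [[0,3,-2.3],[0,0,0],1],
  [[0,6,-4.6],[0,0,0],1],
  [[0,9,-7],[0,0,0],1],
  [[0,12,-9.3],[0,0,0],1],
  [[0,15,-11.6],[0,0,0],1],
  [[0,18,-14],[0,0,0],1],
  [[0,21,-16.3],[0,0,0],1],
  [[0,24,-18.6],[0,0,0],1],
  [[0,26.5,-20.5],[0,0,0],1],
  [[0,27.6,-21.4],[0,0,0],1],
])

```text
t: 15.75
tool_pos: [0.5141, -0.1716, 0.1796]
tool_rot: [-1.456, 1.031, 1.458]
contact_force: [-0.6, -0.4, 1.0]
opening: 0.0852
```

```bash
python3 -c "
from h import *
w=cams.get_image('wrist');t=cams.get_image('top');s=cams.get_image('scene')
o=ctrl.get_obs()
for c,im in (('wrist',w),('scene',s),('top',t)):
  for r in finder.tip_of(c,'planter')[:2]: print(c,'tip',r['conf'],np.round(r['at']),at_z(im,r['at'],0).round(4))
  for r in finder.regions_of(c,'planter')[:1]:
    m=r['region'].astype(np.uint8); print(c,r['conf'],cv2.boundingRect(m),m.sum(),at_z(im,r['at'],.04).round(4))
rel((.517,-.171,.05))
"
```

```text
wrist tip 0.63 [257. 177.] [ 0.515  -0.1718 -0.    ]
wrist 0.55 (220, 150, 70, 78) 4189 [ 0.5197 -0.172   0.04  ]
scene tip 0.93 [207. 217.] [ 0.5148 -0.1742  0.    ]
scene tip 0.22 [344. 172.] [0.4112 0.419  0.    ]
scene 0.82 (198, 194, 18, 28) 442 [ 0.5213 -0.1753  0.04  ]
top tip 0.73 [252. 111.] [ 0.8151 -0.0266  0.    ]
top tip 0.44 [303. 190.] [ 0.5175 -0.1796  0.    ]
t 16.20 tcp [ 0.517 -0.168  0.179] zang 109.8 down [-0. -0. -1.] open 0.085 F [ 0.3 -0.1  0.2] tips 0.017
shift [12.9  0.  -0.3] turn x None
```

Measured at about (0.516, −0.173) by two cameras. I'll descend and close gently.

Request:
step_arm([
  [[2,0.3,-0.4],[0,0,0],1],
  [[5,0.3,-0.4],[0,0,0],1],
  [[7.5,0.3,-0.4],[0,0,0],1],
  [[10,0.3,-0.4],[0,0,0],1],
  [[12,0.3,-0.4],[0,0,0],1],
  [[12.9,0.3,-0.4],[0,0,0],1],
  [[12.9,0.3,-0.4],[0,0,0],1],
  [[12.9,0.3,-0.4],[0,0,0],0.8],
  [[12.9,0.3,-0.4],[0,0,0],0.65],
  [[12.9,0.3,-0.4],[0,0,0],0.5],
], grip_force=30)

```text
t: 17.03
tool_pos: [0.5162, -0.1735, 0.0525]
tool_rot: [-1.461, 1.026, 1.458]
contact_force: [0.7, -0.4, -2.0]
opening: 0.0619
```

Request:
step_arm([
  [[0,0,0],[0,0,0],0.5],
  [[0,0,0],[0,0,0],0.5],
  [[0,0,0],[0,0,0],0.5],
  [[-1,0,0],[0,0,0],0.5],
  [[-3,0,0],[0,0,0],0.5],
  [[-6,0,0],[0,0,0],0.5],
  [[-9,0,0],[0,0,0],0.5],
  [[-11,0,0],[0,0,0],0.5],
  [[-12,0,0],[0,0,0],0.5],
  [[-12,0,0],[0,0,0],0.5],
], grip_force=30)

```text
t: 17.87
tool_pos: [0.5177, -0.174, 0.1762]
tool_rot: [-1.466, 1.025, 1.452]
contact_force: [0.2, -1.4, -1.5]
opening: 0.0618
```

```bash
python3 -c "
from h import *
t=cams.get_image('top');s=cams.get_image('scene');w=cams.get_image('wrist')
o=ctrl.get_obs();Rt=rotm(o['tool_rot'])
rel((.553,.130,.16))
for c,im in (('top',t),('scene',s)):
  for r in finder.tip_of(c,'stand_top')[:4]: print(c,'top',round(r['conf'],2),np.round(r['at']),at_z(im,r['at'],.049).round(4))
cv2.imwrite('pics/t9.png',cv2.resize(np.hstack([t['pixels'][140:225,160:245],s['pixels'][165:250,255:340]]),(800,400),interpolation=cv2.INTER_CUBIC))
for c,im in (('scene',s),('wrist',w)):
  for r in finder.tip_of(c,'planter')[:1]:
    oo,d=ray(im,r['at']); print(c,'planter tip ray at height z=.12:',at_z(im,r['at'],o['tool_pos'][2]-.05))
"
```

```text
t 18.02 tcp [ 0.515 -0.173  0.171] zang 109.8 down [-0. -0. -1.] open 0.062 F [-1.   0.8 -3.5] tips 0.017
shift [  1.  -13.8  27.2] turn x None
top top 0.91 [167. 284.] [0.244  0.2729 0.049 ]
top top 0.63 [207. 186.] [0.5429 0.1365 0.049 ]
scene top 0.87 [296. 151.] [0.2672 0.2671 0.049 ]
scene top 0.74 [294. 196.] [0.5654 0.1257 0.049 ]
scene top 0.66 [204. 175.] [ 0.3201 -0.1335  0.049 ]
scene planter tip ray at height z=.12: [ 0.49993066 -0.16816345  0.12062679]
wrist planter tip ray at height z=.12: [ 0.50984069 -0.17282219  0.12062679]
```

View pics/t9.png

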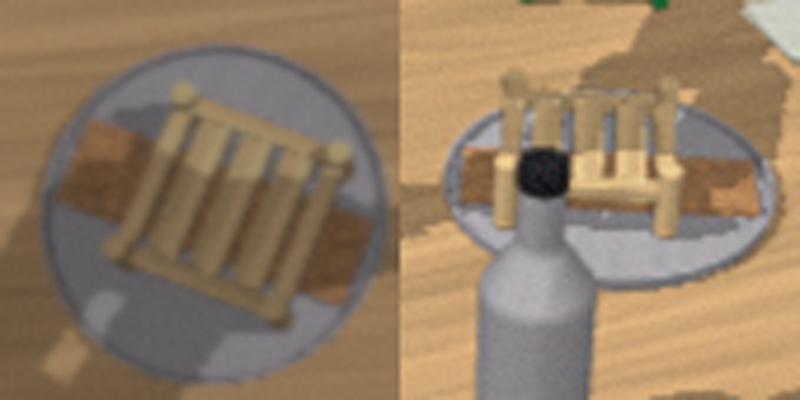

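The planter is held (opening 61.8 mm). The picture shows the stand straddling the strip squarely, level, with post tops at (183,95), (341,157), (118,250) and (283,316). I'll take its middle from these.

```bash
python3 -c "
from h import *
t=cams.get_image('top');f=85/400
P=np.array([at_z(t,(160+x*f-.4,140+y*f-.4),.064) for x,y in ((341,157),(183,95),(118,250),(283,316))]);print(P.round(3),P.mean(0))
pose(*P[:3]); c=P.mean(0)[:2]
rel((.5*c[0]+.5*.5518,.5*c[1]+.5*.1307,.165))
"
```

```text
[[0.577 0.052 0.064]
 [0.629 0.159 0.064]
 [0.523 0.207 0.064]
 [0.47  0.097 0.064]] [0.54972438 0.12873218 0.064     ]
sides 63.9 65.6 len 0.118 0.116 c [0.55   0.1295] along -0.0219 lat -0.001
t 18.27 tcp [ 0.515 -0.173  0.171] zang 109.8 down [-0. -0. -1.] open 0.062 F [ 0.  -0.5 -1.5] tips 0.017
shift [  0.6 -13.6  27.3] turn x None
```

Request:
step_arm([
  [[0,-0.6,1.2],[0,0,0],0.5],
  [[0,-1.8,3.6],[0,0,0],0.5],
  [[0,-3.2,6.4],[0,0,0],0.5],
  [[0,-4.7,9.4],[0,0,0],0.5],
  [[0,-6.2,12.4],[0,0,0],0.5],
  [[0,-7.7,15.4],[0,0,0],0.5],
  [[0,-9.2,18.4],[0,0,0],0.5],
  [[0,-10.7,21.4],[0,0,0],0.5],
  [[0,-12,24],[0,0,0],0.5],
  [[0,-13,26],[0,0,0],0.5],
])

```text
t: 19.1
tool_pos: [0.5491, 0.1189, 0.1702]
tool_rot: [-1.459, 1.026, 1.462]
contact_force: [-0.3, -1.0, -2.0]
opening: 0.0619
```

```bash
python3 -c "
from h import *
rel((.551,.130,.104))"
```

```text
t 19.10 tcp [0.549 0.119 0.17 ] zang 109.9 down [-0.  0. -1.] open 0.062 F [-0.3 -1.  -2. ] tips 0.017
shift [ 6.6 -0.6  1. ] turn x None
```

Request:
step_arm([
  [[0,-0.6,1],[0,0,0],0.5],
  [[1,-0.6,1],[0,0,0],0.5],
  [[2.5,-0.6,1],[0,0,0],0.5],
  [[4,-0.6,1],[0,0,0],0.5],
  [[5.2,-0.6,1],[0,0,0],0.5],
  [[5.8,-0.6,1],[0,0,0],0.5],
  [[6.1,-0.6,1],[0,0,0],0.5],
  [[6.2,-0.6,1],[0,0,0],0.5],
  [[6.2,-0.6,1],[0,0,0],0.5],
  [[6.2,-0.6,1],[0,0,0],0.5],
])

```text
t: 19.93
tool_pos: [0.5518, 0.1302, 0.1091]
tool_rot: [-1.46, 1.025, 1.461]
contact_force: [-0.4, -0.3, -1.4]
opening: 0.0619
```

```bash
python3 -c "
from h import *
rel((.551,.130,.100))"
```

```text
t 19.93 tcp [0.552 0.13  0.109] zang 109.9 down [-0.  0. -1.] open 0.062 F [-0.4 -0.3 -1.4] tips 0.017
shift [0.9 0.1 0. ] turn x None
```

Request:
step_arm([
  [[0.1,0,0],[0,0,0],0.5],
  [[0.2,0,0],[0,0,0],0.5],
  [[0.3,0,0],[0,0,0],0.5],
  [[0.4,0,0],[0,0,0],0.5],
  [[0.5,0,0],[0,0,0],0.5],
  [[0.6,0,0],[0,0,0],0.5],
  [[0.7,0,0],[0,0,0],0.5],
  [[0.75,0,0],[0,0,0],0.5],
  [[0.8,0,0],[0,0,0],0.5],
  [[0.8,0,0],[0,0,0],0.5],
])

```text
t: 20.77
tool_pos: [0.5519, 0.1303, 0.1013]
tool_rot: [-1.46, 1.025, 1.461]
contact_force: [-0.3, -0.0, -0.8]
opening: 0.0619
```

Request:
step_arm([
  [[0.05,0,0],[0,0,0],0.5],
  [[0.1,0,0],[0,0,0],0.5],
  [[0.15,0,0],[0,0,0],0.5],
  [[0.2,0,0],[0,0,0],0.5],
  [[0.2,0,0],[0,0,0],0.5],
  [[0.2,0,0],[0,0,0],0.5],
  [[0.2,0,0],[0,0,0],0.5],
  [[0.2,0,0],[0,0,0],0.5],
  [[0.2,0,0],[0,0,0],0.5],
  [[0.2,0,0],[0,0,0],0.5],
])

```text
t: 21.6
tool_pos: [0.5522, 0.1304, 0.1012]
tool_rot: [-1.46, 1.024, 1.461]
contact_force: [-5.4, -0.3, 9.0]
opening: 0.0619
```

Contact: 9 N upward. I'll ease off a hair, open gently and rise straight.

Request:
step_arm([
  [[-0.1,0,0],[0,0,0],0.6],
  [[-0.1,0,0],[0,0,0],0.7],
  [[-0.1,0,0],[0,0,0],0.76],
  [[-0.1,0,0],[0,0,0],0.8],
  [[-0.1,0,0],[0,0,0],0.85],
  [[-0.1,0,0],[0,0,0],0.9],
  [[-0.1,0,0],[0,0,0],0.95],
  [[-0.1,0,0],[0,0,0],0.95],
  [[-0.6,0,0],[0,0,0],0.95],
  [[-1.2,0,0],[0,0,0],0.95],
])

```text
t: 22.43
tool_pos: [0.5518, 0.1303, 0.113]
tool_rot: [-1.459, 1.025, 1.462]
contact_force: [0.0, -0.5, -0.4]
opening: 0.0809
```

Request:
step_arm([
  [[-1,0,0],[0,0,0],0.95],
  [[-2.5,0,0],[0,0,0],0.95],
  [[-5,0,0],[0,0,0],0.95],
  [[-8,0,0],[0,0,0],0.95],
  [[-11,0,0],[0,0,0],0.95],
  [[-13,2,-2],[0,0,0],0.95],
  [[-14,5,-5],[0,0,0],0.95],
  [[-14,7,-8],[0,0,0],0.95],
  [[-14,9,-11],[0,0,0],0.95],
  [[-14,10,-14],[0,0,0],0.95],
])

```text
t: 23.27
tool_pos: [0.5047, -0.0369, 0.2551]
tool_rot: [-1.462, 1.024, 1.459]
contact_force: [0.1, 0.3, 1.0]
opening: 0.0811
```

```bash
python3 -c "
from h import *
t=cams.get_image('top');s=cams.get_image('scene');w=cams.get_image('wrist')
rel((.5,0,.2))
for c,im in (('top',t),('scene',s)):
  for r in finder.tip_of(c,'planter')[:2]: print(c,round(r['conf'],2),np.round(r['at']),at_z(im,r['at'],.049).round(4))
cv2.imwrite('pics/t10.png',cv2.resize(np.hstack([t['pixels'][140:225,160:245],s['pixels'][165:250,255:340]]),(800,400),interpolation=cv2.INTER_CUBIC))
"
```

```text
t 23.42 tcp [ 0.506 -0.037  0.254] zang 109.7 down [ 0. -0. -1.] open 0.081 F [ 0.1  0.2 -0.3] tips 0.017
shift [ 5.4 -0.7  3.7] turn x None
top 0.71 [211. 183.] [0.5518 0.1225 0.049 ]
scene 0.63 [295. 192.] [0.546 0.138 0.049]
```

View pics/t10.png

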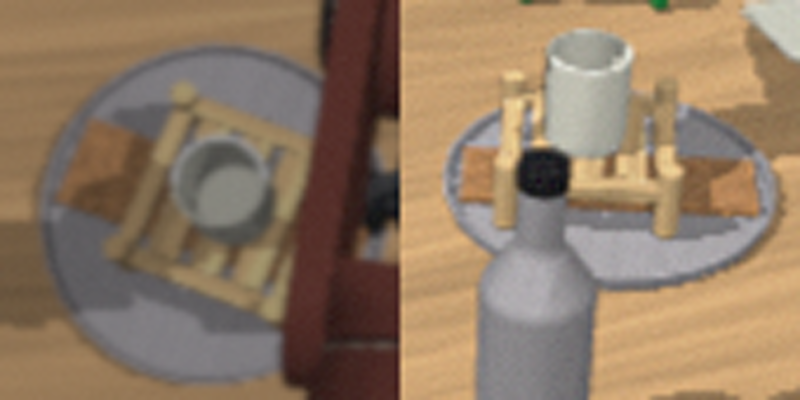

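The planter stands upright on the level deck: rim centre at (221,180), inner floor at about (230,195), and the post tops 0, 1 and 2 are unmoved. One numeric centring check, then I hand in.

```bash
python3 -c "
from h import *
t=cams.get_image('top');f=85/400
print(at_z(t,(160+221*f-.4,140+181*f-.4),.124))
print(ctrl.finish_job())"
```

```text
[0.55112876 0.12658673 0.124     ]
the job is handed in; nothing more can be done
None
```

The stand now stands square across the cork strip with all four feet on the tray floor. The planter is upright in the middle of its deck. I handed the job in about 24 s into the 61 s allowed.

**Stand:** I turned it about 40° counterclockwise without lifting it, pushing at opposite posts. A last square push from outside took off the remaining angle and sideways offset. Its sides came out at 64–65.6°, against 65.6° for the strip. Its centre is 0–3 mm off the strip's midline and about 20 mm along it from the tray's centre. The post tops fit one height, and pictures from two cameras show it level.

**Planter:** I gripped it at 30 N, lowered it until it touched (9 N), then released it. Its rim centre measured (0.551, 0.127) and the deck's middle about (0.551, 0.130), so they agree within about 4 mm. The gripper was clear of everything afterwards.

**What failed or disagreed:**
- One small push did nothing because a fingertip rested on a post top, pressing with about 4 N. I redid it from outside.
- The networks' planter positions after placing were up to 1 cm off my measured rim centre. I trusted the picture geometry.
- I did not separately re-measure the bottle, mouse, phone stand and coasters, but the arm's path never came near them.
- I viewed 13 pictures, three over the budget of 10.

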